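# Put the comal brush away in the drawer under the lid rail

### The arm

A 6-joint arm with a two-finger parallel gripper is mounted at the origin on the work surface. World frame = base frame: x ahead of the robot, y to its left, z up, the work surface at z = 0. Lengths are in m, angles in rad, forces in N, time in s.
With the tool pointing down it reaches from about 0.3 to 0.775 m from the base axis. Payload 14.6 kg.
Tool frame: the origin (TCP) lies at the very end of the fingers, on their centre line; the grasp point (between the pads) lies 19 mm behind it; z points along the fingers, y is the line along which they close (so a half turn about z gives the same grasp; the last joint's range is limited). The gripper opens to 94 mm and grips with 3 to 60 N. Pads are 16 mm wide; open, the fingers measure 119 mm over their backs; the gripper's body (75 mm by 177 mm) begins 78 mm behind the grasp point.
Start: joints at [1.144, 0.3, 1.521, -0, 1.321, -0.067], TCP at [0.194, 0.515, 0.205] pointing down, gripper open.
Joint ranges: [-3.03, 3.03], [-0.79, 2.21], [0.23, 2.52], [-1.04, 4.18], [0, 3.07], [-2.55, 2.55]. Speed limits (rad/s): [2.22, 2.22, 2.57, 3.14, 3.14, 3.14].

### API

Orientations are given as [roll, pitch, yaw] about the fixed x, y, z axes, in that order (R = Rz(yaw) Ry(pitch) Rx(roll)).
In Python, from station import telemetry, cams, hand_in, nets gives the robot as it stands.
- The arm moves only by the tool move_arm, never from a script. Its argument "increments" is a list of rows, each a list of 4 numbers: the shift along the tool's x, y, z in m, then the turn about the tool's z in rad. In form: [[tx, ty, tz, roll], ...]. A call has 1 to 20 rows; each row shifts and turns the commanded pose from where the row before left it, along the tool's axes as they then stand; what a row does not reach is not made up. A row lasts 1/8 s, in which the tool goes at most 62.5 mm and 10.7 degrees, less where a joint would pass 70% of its speed; a pose out of reach is approached as far as the arm can. A call is refused whole if a number of a shift passes 0.0625 or a number of a turn 0.188, either way. A call with a gripper value outside its range is refused whole. "grip" is the opening, from 0 (shut) to 1 (fully open), set as the call begins (left out, the last holds). The fingers move at their own pace and stop on an object; "force" is the grip in N (left out, the last holds). Time passes only in rows, so rows that do not move let the fingers close. It gives the time, the measured TCP pose, the force, the opening and the grip force at its end, in the units of the state.
- telemetry.get_obs(): the state, without advancing time (a new reading comes with each control period).
- cams.camera(name): name is "scene" or "top"; returns the picture (420x560x3 uint8, blue, green, red); there is no depth.
- cams.camera_model(name): a dict with "intrinsics" (3x3 intrinsics, pixels), "xyz" and "attitude" of the camera in the world. Camera axes: x right, y up, looking along -z (the intrinsics and any distortion apply to the point x, -y, -z); pixel columns grow to the right and rows downward; lengths in m; the calibration is good to about 2 mm. A picture is of the moment at which its call begins. camera_model takes no time and is no camera call.
- hand_in(): hands the job in; it is judged then, once.
Trained networks look in the newest picture that a camera, given by its name, has taken for a name from the list of things; names that differ only in an ending like _2 or _b are one class to them, and where a whole thing is asked for, a point or a joint stands for the part that bears it (a point fixed in the world has none). Each returns a list of dicts, best first, with "conf" (0 to 1); they miss things now and then, are a little off and sometimes report something else, mostly with a low value. They report only what shows in the picture. A call takes as long as a camera call. They do not tell look-alikes from the thing itself.
- nets.search_frame(camera, query): "extent" ([left, top, right, bottom] in pixels, round what is visible of it).
- nets.mark_of(camera, query): "centre" ([column, row] in pixels: a listed point, or the origin of a listed thing).
The state is a dict: "time_s": time; "qpos": joint angles; "joint_vel": joint speeds; "tau": joint torques, N m; "ee_pos": TCP position; "eef_rot": TCP orientation; "force": force on the tool from outside, world axes, zero at the start; "moment": the same for the moment, N m; "grip_width": finger opening in m; "grip_force": force on a finger pad.
Only numpy, scipy, OpenCV 4.12 (cv2) and the standard library are available. Lean on these libraries where they do the work, as an engineer would, in place of code of your own. Each camera call takes 0.05 s, during which the arm holds its last target. There are 200 camera calls.

### The job

Pull the green drawer of the little wooden chest open by its handle, as far as it comes, reaching in under the two pot lids on the rail without knocking them. Then pick up the orange comal brush and lay it, bristles down and without dropping it, flat on the floor of the drawer; leave the drawer open so that the brush can dry. Leave the tin cup and the blue dish where they stand.

Things in the scene. Friction and masses are not known exactly. Their poses are not given: they have to be found in the camera images.
- drawer (a joint): How far the drawer is out, in m: 0 shut, 0.18 at the stop. It may start up to 15 mm ajar. Slides with 2.5 N of friction (plus a little damping) and stays where it is left.
- handle_grip (a point): Point to grip on the drawer's handle, a dark steel upright bar amid the green front: 16 mm wide (y), 12 thick (x), from 54 to 130 mm above the bench, joined to the front by a stub near each end; 34 mm of free gap between bar and front. The point is in the bar's centre, 95 mm above the bench. Axes as the chest's: pinch the bar across y. Moves with the drawer.
- drawer_spot (a point): Point on the drawer's floor (22 mm above the bench), mid-width: a good spot for the middle of the brush, laid along y. Axes as the chest's; moves with the drawer; fully out it is 88 mm in front of the lids' plane. From here the free floor spans x -56 (inner face of the front) to +134 mm, y +-130 mm; side and back walls rise 88 mm, the green front (14 mm thick, 296 wide) 115 mm above it.
- rail_mid (a point): Middle of a 12 mm steel rail, 300 mm long along y, 350 mm above the bench, fixed on a wooden chest. The chest (225 mm deep, 300 wide, 150 high, standing on the bench) begins 37 mm behind it (+x). Axes are the chest's: -x is the way its drawer slides out, roughly towards the robot; z up. Rail posts at y +-135 mm.
- lids_low (a point): Point midway between two aluminium pot lids hanging from the rail, at their lowest height, 190 mm above the bench; axes as the chest's. They hang just behind the closed drawer's handle (bar 18 mm in front of their plane): a hand pointing straight down at the handle hits them, so lean the hand back towards the robot by 25 to 45 degrees there (it may straighten up once the drawer is coming out).
- lid_left (a joint): Swing about the rail of the lid at y = +75 mm from the rail's middle, rad; 0 hanging straight down. Upright disc of 140 mm diameter, 12 thick, right under the rail, facing along the chest's x, knob on the side away from the robot. Swings freely if touched.
- lid_right (a joint): The same for the lid at y = -75 mm.
- brush_grip (a point): Comal brush, hard orange plastic with yellow bristles, about 130 g, standing bristles down on the bench; 110 mm long (x), 38 wide (y), 70 high. The point is mid-length on the grip rib, 56 mm above the underside; the rib is 90 mm long (x), 18 wide (y) and covers heights 34 to 70 mm; below it the wider back. Pinch the rib across y.
- brush: The brush as a whole; origin in the middle of its underside, axes as point brush_grip.
- cup: Tin cup with a handle on its +y side, 76 mm diameter, 80 mm high; origin in the middle of its underside. Bystander.
- dish: Blue ceramic bowl-shaped dish, 150 mm diameter, 45 mm high; origin in the middle of its underside. Bystander. Opposite it, right of the chest (about y = -0.45 m), stands a fixed dark iron tortilla press, 240 x 190 mm, 75 high, out of the way.
Things that resemble listed ones, but are neither listed nor needed, are in the scene too. Leave any black or turquoise look-alike of the brush alone.

How it is judged:
By the outcome, as a careful person would: the job done as asked, in the order asked, and still so for the second after the job is handed in, with the robot touching nothing.
It also fails if it takes over 58 s, if anything falls off the work surface, if the arm or the gripper's body presses on something with over 40 N, if the wrist force passes 120 N, or if a joint passes its speed limit or range.

## Working session

There is one attempt and no reset: what is moved stays moved. The work goes in short steps, Python scripts to look and compute and a tool call to move; the robot and the scene stay as the last step left them, time stands still between calls to the robot, and variables do not carry over. Pictures are saved under pics/ and viewed, at most 10 in all, crops included, and the job is handed in when it is done.

Besides the shell and the picture viewer there is one more tool, called after "Request:" as name(argument=value, ...), one argument or row to a line, values as JSON. move_arm: Moves the arm, as the interface text tells. Its arguments: {"type":"object","properties":{"increments":{"type":"array"},"grip":{"type":"number"},"force":{"type":"number"}},"required":["increments"]}

```bash
mkdir -p pics; ls; python3 - <<'E'
from station import telemetry,cams,nets
import cv2
for c in("scene","top"):
    im=cams.camera(c); cv2.imwrite(f"pics/{c}0.png",im)
    m=cams.camera_model(c); print(c,m)
    for q in("handle_grip","drawer_spot","rail_mid","lids_low","brush_grip","brush","cup","dish"):
        print(q,[( [round(float(v)) for v in d["centre"]],round(float(d["conf"]),2)) for d in nets.mark_of(c,q)][:4])
o=telemetry.get_obs();print(o)
E
```

```text
pics
scene {'intrinsics': array([[387.99112026,   0.        , 285.58366174],
       [  0.        , 387.99112026, 206.8639228 ],
       [  0.        ,   0.        ,   1.        ]]), 'xyz': array([ 1.12330353, -0.11113993,  1.05567782]), 'attitude': array([ 0.61152083, -0.01115024,  1.28733902])}
handle_grip [([278, 268], 0.8)]
drawer_spot [([154, 263], 0.71)]
rail_mid [([279, 222], 0.59)]
lids_low [([280, 259], 0.69)]
brush_grip [([359, 204], 0.85), ([296, 168], 0.85), ([315, 198], 0.67), ([397, 183], 0.66)]
brush [([358, 208], 0.94), ([294, 176], 0.88), ([393, 193], 0.77), ([315, 212], 0.66)]
cup [([153, 261], 0.57)]
dish [([396, 249], 0.81)]
top {'intrinsics': array([[393.42805102,   0.        , 280.15937954],
       [  0.        , 393.42805102, 209.12510862],
       [  0.        ,   0.        ,   1.        ]]), 'xyz': array([0.37297547, 0.06448526, 1.19743906]), 'attitude': array([ 0.16545648, -0.00759374, -1.57400119])}
handle_grip [([293, 169], 0.58)]
drawer_spot [([294, 142], 0.62), ([168, 186], 0.19)]
rail_mid []
lids_low [([295, 150], 0.71)]
brush_grip [([228, 246], 0.9), ([17
[... 205 characters left out ...]
 0.69)]
{'time_s': 0.9, 'qpos': array([ 1.14438386e+00,  2.99875483e-01,  1.52100675e+00,  2.37489805e-05,
        1.32070860e+00, -6.65894335e-02]), 'joint_vel': array([-1.79524014e-04, -1.46958187e-03,  6.47849369e-04, -4.32950714e-05,
        1.89162326e-03,  7.80583557e-04]), 'tau': array([-9.98575306e-04, -5.31649125e+01, -3.52921522e+01,  7.08183507e-02,
        2.13332323e-02, -6.29549413e-05]), 'ee_pos': array([0.19364534, 0.51476783, 0.20545618]), 'eef_rot': array([ 3.14158930e+00, -2.28378016e-05,  2.78176374e+00]), 'force': array([ 0.12861518, -0.16985596,  0.72326962]), 'moment': array([-0.01139744,  0.05748262,  0.00416203]), 'grip_force': 0.0, 'grip_width': 0.09406271527296543}
```

View pics/scene0.png

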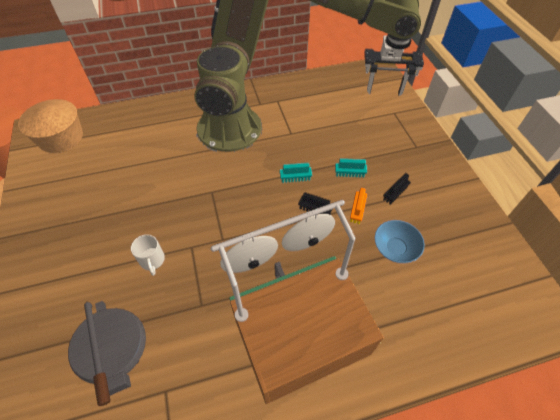

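View pics/top0.png

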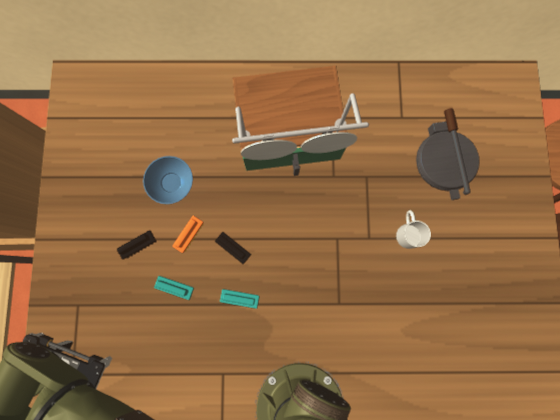

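Orange brush: scene (359,205), top (188,234). It could be taken for: black brushes at top (137,245) and (233,247), and turquoise ones at top (174,288) and (239,299). By colour I choose the orange one. Next is a close crop of it and the chest.

```bash
cat > h.py <<'E'
import numpy as np,cv2
from scipy.spatial.transform import Rotation as R
from station import telemetry,cams,nets
def proj(c,P):
    m=cams.camera_model(c);P=np.atleast_2d(P)
    q=R.from_euler("xyz",m["attitude"]).inv().apply(P-m["xyz"])
    q=q*[1,-1,-1];u=q@m["intrinsics"].T
    return u[:,:2]/u[:,2:]
def ray(c,uv,z):
    m=cams.camera_model(c);d=np.linalg.solve(m["intrinsics"],[uv[0],uv[1],1])*[1,-1,-1]
    d=R.from_euler("xyz",m["attitude"]).apply(d);return m["xyz"]+d*(z-m["xyz"][2])/d[2]
def T(x,y,yaw,P): return R.from_euler("z",yaw).apply(P)+[x,y,0]
def box(x0,x1,y0,y1,z0,z1): return np.array([[a,b,c] for a in(x0,x1) for b in(y0,y1) for c in(z0,z1)],float)
BR=[box(-.055,.055,-.019,.019,.0,.034),box(-.045,.045,-.009,.009,.034,.07)]
E
python3 - <<'E'
from h import *
from scipy.optimize import minimize
# brush
masks={}
for c in("scene","top"):
    im=cv2.imread(f"pics/{c}0.png");hsv=cv2.cvtColor(im,cv2.COLOR_BGR2HSV)
    u=(358,206) if c=="scene" else (188,234)
    m=cv2.inRange(hsv,(8,200,150),(35,255,255)); w=np.zeros_like(m);cv2.circle(w,u,30,255,-1);m&=w
    masks[c]=cv2.resize(m,None,fx=4,fy=4,interpolation=cv2.INTER_NEAREST)>0;print(c,(m>0).sum())
def cost(p):
    s=0
    for c,m in masks.items():
        r=np.zeros(m.shape,np.uint8)
        for b in BR: cv2.fillConvexPoly(r,cv2.convexHull(np.round((proj(c,T(*p,b))+.5)*4).astype(np.int32)),1)
        r=r>0;s+=1-(r&m).sum()/(r|m).sum()
    return s
x0=ray("top",(188,234),.035)
best=min((minimize(cost,[x0[0],x0[1],y],method="Nelder-Mead",options=dict(initial_simplex=[[x0[0]+a,x0[1]+b,y+g] for a,b,g in((0,0,0),(.01,0,0),(0,.01,0),(0,0,.2))])) for y in(-.9,-.6,-.3,.6)),key=lambda r:r.fun)
print("brush",best.x,best.fun)
a=cv2.imread("pics/top0.png")[50:190,215:385];b=cv2.imread("pics/scene0.png")[190:400,205:390];d=cv2.imread("pics/top0.png")[200:280,110:265]
a=cv2.resize(a,None,fx=2.3,fy=2.3);b=cv2.resize(b,(406,460));d=cv2.resize(d,(391,200))
o=np.zeros((560,797,3),np.uint8);o[:a.shape[0],:a.shape[1]]=a;o[:460,391:]=b;o[325:525,:391]=d;cv2.imwrite("pics/crop0.png",o)
E
```

```text
scene 372
top 85
brush [ 0.48987193  0.33246137 -0.57143115] 1.006971518271822
```

View pics/crop0.png

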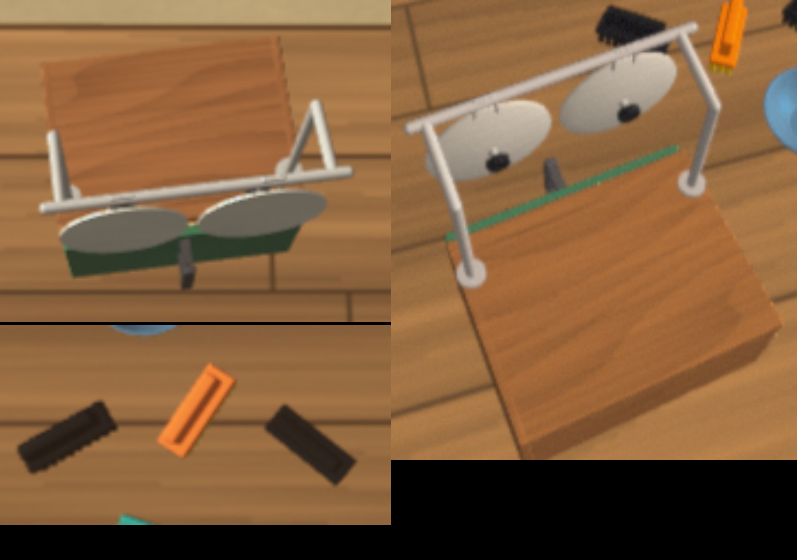

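```bash
python3 - <<'E'
from h import *
from scipy.optimize import minimize,least_squares
masks={}
for c in("scene","top"):
    im=cv2.imread(f"pics/{c}0.png").astype(int)
    u=(358,206) if c=="scene" else (188,234)
    m=((im[...,2]>170)&(im[...,2]-im[...,0]>110)).astype(np.uint8)*255 if c=="top" else ((im[...,2]>150)&(im[...,2]-im[...,0]>125)).astype(np.uint8)*255
    w=np.zeros_like(m);cv2.circle(w,u,28,255,-1);m&=w
    m=cv2.morphologyEx(m,cv2.MORPH_CLOSE,np.ones((5,5)))
    masks[c]=cv2.resize(m,None,fx=4,fy=4,interpolation=cv2.INTER_NEAREST)>0;print(c,(m>0).sum(),cv2.minAreaRect(cv2.findNonZero(m)))
def cost(p):
    s=0
    for c,m in masks.items():
        r=np.zeros(m.shape,np.uint8)
        for b in BR: cv2.fillConvexPoly(r,cv2.convexHull(np.round((proj(c,T(*p,b))+.5)*4).astype(np.int32)),1)
        r=r>0;s+=1-(r&m).sum()/(r|m).sum()
    return s
x0=ray("top",(188,234),.035)
best=min((minimize(cost,[x0[0],x0[1],y],method="Nelder-Mead",options=dict(initial_simplex=[[x0[0]+a,x0[1]+b,y+g] for a,b,g in((0,0,0),(.01,0,0),(0,.01,0),(0,0,.2))])) for y in(-.9,-.6,-.3,.6)),key=lambda r:r.fun)
print("brush",best.x,best.fun)
L=[("top",(0,.15,.35),(234.1,140.9)),("top",(0,-.15,.35),(367.2,124.8)),("top",(.262,.15,.15),(233.3,77.8)),("top",(.262,-.15,.15),(335.9,66.5)),
("scene",(0,-.15,.35),(214.1,247.9)),("scene",(0,.15,.35),(342.6,202.8)),("scene",(.262,-.15,.15),(266,390.5)),("scene",(.262,.15,.15),(382.2,337.6))]
D=[("scene",(.029,-.148,.137),(230.5,298)),("scene",(.029,.148,.137),(335.8,256.8)),("scene",(-.018,0,.130),(278.,263.5)),("top",(-.018,0,.130),(296,155))]
def res(p):
    r=[]
    for c,P,uv in L: r+=list((proj(c,T(*p[:3],np.array(P)))[0]-uv))
    for c,P,uv in D: r+=list((proj(c,T(*p[:3],np.array(P)-[p[3],0,0]))[0]-uv))
    return r
s=least_squares(res,[.65,.05,.1,0],loss="soft_l1");print("chest",s.x);print(np.round(np.reshape(res(s.x),(-1,2)),1).tolist())
x,y,yaw,d=s.x
for n,P in dict(handle=(-.018-d,0,.095),lids=(0,0,.19),spot=(-.088,0,.022)).items(): print(n,T(x,y,yaw,np.array(P)),[proj(c,T(x,y,yaw,np.array(P)))[0].round() for c in("scene","top")])
b=ray("top",(405,236),.04);print("cup",b,"dish",ray("top",(169,182),.03))
E
```

```text
scene 405 ((358.8731994628906, 204.758544921875), (12.641590118408203, 35.61994934082031), 12.094757080078125)
top 494 ((186.9230499267578, 233.6153564453125), (12.75810432434082, 38.274314880371094), 33.6900634765625)
brush [ 0.49459202  0.33189437 -0.55843229] 0.3155038605466841Traceback (most recent call last):
  File "<stdin>", line 29, in <module>
    return func(*args, **kwargs)
    result = trf(vector_fun.fun, vector_fun.jac, x0, f0, J0, lb, ub, ftol, xtol,
                 gtol, max_nfev, x_scale, loss_function, tr_solver,
                 tr_options.copy(), verbose, callback=callback_wrapped)
    return trf_no_bounds(
        fun, jac, x0, f0, J0, ftol, xtol, gtol, max_nfev, x_scale,
        loss_function, tr_solver, tr_options, verbose, callback=callback)
    f_new = fun(x_new)
    self._update_fun()
    ~~~~~~~~~~~~~~~~^^
    self.f = self.fun_wrapped(xp_copy(self.x))
             ~~~~~~~~~~~~~~~~^^^^^^^^^^^^^^^^^
    return np.atleast_1d(self.fun(x))
                         ~~~~~~~~^^^
    return self.f(x, *self.args, **self.kwargs)
           ~~~~~~^^^^^^^^^^^^^^^^^^^^^^^^^^^^^^
  File "<stdin>", line 26, in res
  File "h.py", line 5, in proj
    m=cams.camera_model(c);P=np.atleast_2d(P)
ValueError: time passes only in moves, steps and waits
```

```bash
sed -i 's/^def proj/from functools import lru_cache\nCM=lru_cache(None)(cams.camera_model)\ndef proj/; s/m=cams.camera_model(c)/m=CM(c)/' h.py
cat > chest.py <<'E'
from h import *
from scipy.optimize import least_squares
L=[("top",(0,.15,.35),(234.1,140.9)),("top",(0,-.15,.35),(367.2,124.8)),("top",(.262,.15,.15),(233.3,77.8)),("top",(.262,-.15,.15),(335.9,66.5)),
("scene",(0,-.15,.35),(214.1,247.9)),("scene",(0,.15,.35),(342.6,202.8)),("scene",(.262,-.15,.15),(266,390.5)),("scene",(.262,.15,.15),(382.2,337.6))]
D=[("scene",(.029,-.148,.137),(230.5,298)),("scene",(.029,.148,.137),(335.8,256.8)),("scene",(-.018,0,.130),(278.,263.5)),("top",(-.018,0,.130),(296,155))]
def res(p):
    r=[]
    for c,P,uv in L: r+=list((proj(c,T(*p[:3],np.array(P)))[0]-uv))
    for c,P,uv in D: r+=list((proj(c,T(*p[:3],np.array(P)-[p[3],0,0]))[0]-uv))
    return r
s=least_squares(res,[.65,.05,.1,0],loss="soft_l1");print("chest",s.x);print(np.round(np.reshape(res(s.x),(-1,2)),1).tolist())
x,y,yaw,d=s.x
for n,P in dict(handle=(-.018-d,0,.095),lids=(0,0,.19),spot=(-.088,0,.022)).items(): print(n,T(x,y,yaw,np.array(P)),[proj(c,T(x,y,yaw,np.array(P)))[0].round() for c in("scene","top")])
print("cup",ray("top",(405,236),.04),"dish",ray("top",(169,182),.03))
E
python3 chest.py
```

```text
chest [ 0.6889514   0.01196152  0.11975581 -0.00160682]
[[-0.1, -0.4], [-1.5, 0.5], [-1.2, -0.9], [-0.0, -1.1], [-0.7, -1.0], [-0.6, -1.2], [-3.2, 1.7], [1.6, -0.8], [-0.5, 0.8], [0.5, 0.6], [0.0, -0.1], [0.4, 11.3]]
handle [0.67267563 0.01000303 0.095     ] [array([278., 269.]), array([296., 170.])]
lids [0.6889514  0.01196152 0.19      ] [array([280., 258.]), array([297., 154.])]
spot [0.60158167 0.00144818 0.022     ] [array([269., 260.]), array([298., 199.])]
cup [ 0.48496111 -0.3137363   0.04      ] dish [0.65206388 0.3923145  0.03      ]
```

Pixels agree with the nets: handle at about (0.673, 0.010), chest yaw 0.12 rad, drawer practically shut, brush at (0.495, 0.332) with yaw -0.56. First I raise the hand, align it to the chest's axes and go in front of the chest, up high.

Request:
move_arm(
  increments=[
    [0,0,-0.03,-0.12],
    [0,0,-0.03,-0.12],
    [0,0,-0.03,-0.12],
    [0,0,-0.03,-0.12],
    [-0.02,-0.049,-0.016,0],
    [-0.02,-0.049,-0.016,0],
    [-0.02,-0.049,-0.016,0],
    [-0.02,-0.049,-0.016,0],
    [-0.02,-0.049,-0.016,0],
    [-0.02,-0.049,-0.016,0],
    [-0.02,-0.049,-0.016,0],
    [-0.02,-0.049,-0.016,0],
    [-0.02,-0.049,-0.016,0],
    [-0.02,-0.049,-0.016,0],
    [0,0,0,0],
  ],
  grip=1,
)

```text
time_s: 2.78
ee_pos: [0.4521, 0.0499, 0.4856]
eef_rot: [-3.141, 0.0, -3.026]
force: [0.5, 0.1, -0.2]
grip_width: 0.0941
grip_force: 0.0
```

Request:
move_arm(
  increments=[
    [-0.05,0,0,0],
    [-0.05,0,0,0],
    [-0.05,0,0,0],
    [-0.05,0,0,0],
    [-0.05,0,0,0],
  ],
)

```text
time_s: 3.4
ee_pos: [0.6789, 0.0812, 0.4784]
eef_rot: [3.142, 0.008, -3.02]
force: [0.5, -0.4, 0.1]
grip_width: 0.0937
grip_force: 0.0
```

```bash
python3 -c "
from station import telemetry as t
o=t.get_obs();print(o['qpos'].round(3),o['ee_pos'].round(4),o['eef_rot'].round(3))"
```

```text
[ 6.500e-02  7.380e-01  2.450e-01  1.000e-03  2.150e+00 -1.626e+00] [0.6789 0.0812 0.4784] [ 3.142  0.008 -3.02 ]
```

Request:
move_arm(
  increments=[
    [-0.05,0,0,0],
    [-0.05,0,0,0],
    [-0.05,0,0,0],
  ],
)

```text
time_s: 3.78
ee_pos: [0.7388, 0.0888, 0.4196]
eef_rot: [3.141, 0.073, -3.02]
force: [-0.1, 0.8, 1.0]
grip_width: 0.0941
grip_force: 0.0
```

```bash
python3 -c "
from station import telemetry as t
o=t.get_obs();print(o['qpos'].round(3),o['ee_pos'].round(4),o['eef_rot'].round(3))"
```

```text
[ 0.069  0.828  0.237  0.004  2.005 -1.621] [0.7388 0.0888 0.4196] [ 3.141  0.073 -3.02 ]
```

Pushing past the reach limit leans the hand the right way (fingers forward). I push on along the stretched arm's direction, forward and up.

Request:
move_arm(
  increments=[
    [-0.044,0,-0.044,0],
    [-0.044,0,-0.044,0],
    [-0.044,0,-0.044,0],
    [-0.044,0,-0.044,0],
    [-0.044,0,-0.044,0],
    [-0.044,0,-0.044,0],
  ],
)

```text
time_s: 4.53
ee_pos: [0.7137, 0.0848, 0.5318]
eef_rot: [-3.141, 0.271, -3.021]
force: [-0.4, 0.3, 1.1]
grip_width: 0.0943
grip_force: 0.0
```

```bash
python3 -c "
from station import telemetry as t
o=t.get_obs();print(o['qpos'].round(3),o['ee_pos'].round(4),o['eef_rot'].round(3))"
```

```text
[ 0.062  0.678  0.236  0.016  1.958 -1.621] [0.7137 0.0848 0.5318] [-3.141  0.271 -3.021]
```

Request:
move_arm(
  increments=[
    [-0.057,0,-0.02,0],
    [-0.057,0,-0.02,0],
    [-0.057,0,-0.02,0],
    [-0.057,0,-0.02,0],
    [-0.057,0,-0.018,0],
    [-0.057,0,-0.018,0],
    [-0.057,0,-0.015,0],
    [-0.057,0,-0.015,0],
    [-0.057,0,-0.015,0],
  ],
)

```text
time_s: 5.65
ee_pos: [0.7804, 0.0935, 0.5759]
eef_rot: [-3.14, 0.58, -3.021]
force: [-0.1, 0.1, -0.3]
grip_width: 0.094
grip_force: 0.0
```

```bash
python3 -c "
from station import telemetry as t
o=t.get_obs();print(o['qpos'].round(3),o['ee_pos'].round(4),o['eef_rot'].round(3))"
```

```text
[ 0.062  0.663  0.236  0.031  1.664 -1.617] [0.7804 0.0935 0.5759] [-3.14   0.58  -3.021]
```

Request:
move_arm(
  increments=[
    [0.0418,-0.014,-0.0274,0],
    [0.0418,-0.014,-0.0274,0],
    [0.0418,-0.014,-0.0274,0],
    [0.0418,-0.014,-0.0274,0],
    [0.0418,-0.014,-0.0274,0],
    [0.0272,0,0.0416,0],
    [0.0272,0,0.0416,0],
    [0.0272,0,0.0416,0],
    [0.0272,0,0.0416,0],
    [0.0272,0,0.0416,0],
    [0.0272,0,0.0416,0],
    [0.0272,0,0.0416,0],
    [0.0272,0,0.0416,0],
    [0.0272,0,0.0416,0],
    [0.0272,0,0.0416,0],
    [0,0,0,0],
  ],
)

```text
time_s: 7.65
ee_pos: [0.56, 0.0012, 0.079]
eef_rot: [3.142, 0.573, -3.021]
force: [-0.9, -0.4, 0.7]
grip_width: 0.0937
grip_force: 0.0
```

```bash
python3 - <<'E'
from h import *
o=telemetry.get_obs();print(o['qpos'].round(3),o['ee_pos'].round(4),o['eef_rot'].round(3))
c=[.689,.012];p=o['ee_pos'];print("chest frame",R.from_euler("z",-.12).apply(p-[*c,0]).round(4))
o1=[]
for n,(r0,r1,c0,c1) in dict(scene=(190,330,190,350),top=(110,250,220,380)).items():
    im=cams.camera(n);cv2.imwrite(f"pics/{n}1.png",im)
    print(n,[(d["centre"],d["conf"]) for d in nets.mark_of(n,"handle_grip")])
    o1.append(cv2.resize(im[r0:r1,c0:c1],None,fx=2.5,fy=2.5,interpolation=cv2.INTER_CUBIC))
cv2.imwrite("pics/crop1.png",np.hstack(o1))
E
```

```text
[-0.128  0.247  2.044  0.437  0.32  -2.198] [0.56   0.0012 0.079 ] [ 3.142  0.573 -3.021]
chest frame [-0.1294  0.0047  0.079 ]
scene [([277.2, 269.8], 0.84)]
top [([292.7, 166.4], 0.91), ([189.4, 236.4], 0.63)]
```

View pics/crop1.png

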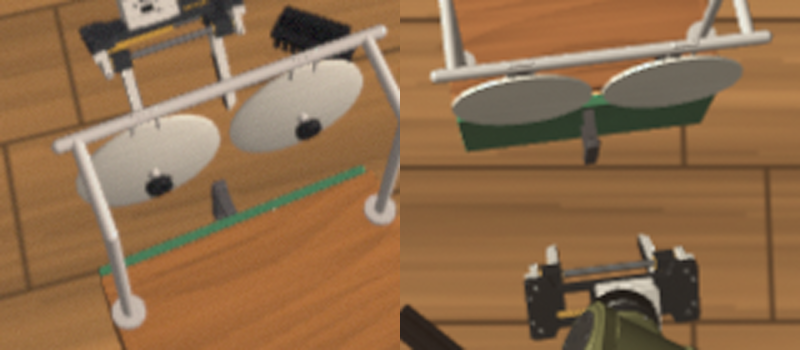

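```bash
python3 - <<'E'
from h import *
for d in(0,.015):
  for n,P in dict(bar_top_front=(-.024-d,0,.13),bar_top_back=(-.012-d,0,.13),bar_bot_front=(-.024-d,0,.054),front_topL=(.022-d,.148,.137),front_botL=(.022-d,.148,.01),front_botR=(.022-d,-.148,.01),lidlow=(0,.075,.19),lidR=(0,-.145,.26)).items():
    w=T(.689,.012,.12,np.array(P));print(d,n,[((proj(c,w)[0]-o)*2.5+[a,0]).round() for c,o,a in(("scene",(190,190),0),("top",(220,110),400))])
o=telemetry.get_obs();p=o['ee_pos'];Rm=R.from_euler("xyz",o['eef_rot'])
for s in(.047,-.047): print("tip",[((proj(c,p+Rm.apply([0,s,0]))[0]-oo)*2.5+[a,0]).round() for c,oo,a in(("scene",(190,190),0),("top",(220,110),400))])
E
```

```text
0 bar_top_front [array([217., 177.]), array([592., 147.])]
0 bar_top_back [array([222., 187.]), array([590., 137.])]
0 bar_bot_front [array([218., 209.]), array([589., 164.])]
0 front_topL [array([362., 162.]), array([455., 122.])]
0 front_botL [array([350., 213.]), array([464., 151.])]
0 front_botR [array([110., 309.]), array([699., 124.])]
0 lidlow [array([294., 144.]), array([522., 119.])]
0 lidR [array([ 78., 189.]), array([739.,  73.])]
0.015 bar_top_front [array([212., 166.]), array([593., 160.])]
0.015 bar_top_back [array([216., 175.]), array([592., 150.])]
0.015 bar_bot_front [array([213., 197.]), array([590., 176.])]
0.015 front_topL [array([356., 150.]), array([457., 134.])]
0.015 front_botL [array([344., 202.]), array([466., 163.])]
0.015 front_botR [array([105., 297.]), array([701., 135.])]
0.015 lidlow [array([294., 144.]), array([522., 119.])]
0.015 lidR [array([ 78., 189.]), array([739.,  73.])]
tip [array([225., 107.]), array([557., 249.])]
tip [array([149., 134.]), array([638., 240.])]
```

d=0 projections match the picture (bar bottom at crop (590,162), fingertips at (551,250) and (643,243)). The chest fit holds, so I move in and pinch.

Request:
move_arm(
  increments=[
    [-0.0255,-0.001,0.0165,0],
    [-0.0255,-0.001,0.0165,0],
    [-0.0255,-0.001,0.0165,0],
    [-0.0135,-0.001,0.0087,0],
    [-0.012,-0.0007,0.0078,0],
    [0,0,0,0],
  ],
)

```text
time_s: 8.6
ee_pos: [0.6836, 0.011, 0.0842]
eef_rot: [-3.139, 0.581, -3.02]
force: [0.6, 0.9, 0.0]
grip_width: 0.0941
grip_force: 0.0
```

Request:
move_arm(
  increments=[
    [0,0,0,0],
    [0,0,0,0],
    [0,0,0,0],
    [0,0,0,0],
    [0,0,0,0],
    [0,0,0,0],
  ],
  grip=0,
  force=30,
)

```text
time_s: 9.35
ee_pos: [0.6826, 0.011, 0.082]
eef_rot: [-3.14, 0.578, -3.02]
force: [0.4, 0.3, -0.7]
grip_width: 0.0378
grip_force: 0.0
```

Request:
move_arm(
  increments=[
    [0,0,0,0],
    [0,0,0,0],
    [0,0,0,0],
    [0,0,0,0],
  ],
)

```text
time_s: 9.85
ee_pos: [0.683, 0.0086, 0.082]
eef_rot: [-3.138, 0.579, -3.022]
force: [2.9, -18.1, -2.7]
grip_width: 0.0155
grip_force: 30.0
```

Request:
move_arm(
  increments=[
    [0,-0.002,0,0],
    [0.006,0,-0.0039,0],
    [0.0134,0,-0.0087,0],
    [0.0134,0,-0.0087,0],
    [0.0134,0,-0.0087,0],
    [0.0134,0,-0.0087,0],
    [0.0134,0,-0.0087,0],
    [0.0134,0,-0.0087,0],
    [0.0134,0,-0.0087,0],
    [0.0134,0,-0.0087,0],
    [0.0134,0,-0.0087,0],
    [0.0134,0,-0.0087,0],
    [0,0,0,0],
  ],
)

```text
time_s: 11.48
ee_pos: [0.5166, -0.0122, 0.082]
eef_rot: [-3.138, 0.579, -3.021]
force: [-0.2, -14.0, -2.4]
grip_width: 0.0158
grip_force: 30.0
```

```bash
python3 - <<'E'
from h import *
o=telemetry.get_obs();print(o['qpos'].round(3),o['ee_pos'].round(4),o['eef_rot'].round(3),o['force'].round(1))
print("chest frame",R.from_euler("z",-.12).apply(o['ee_pos']-[.689,.012,0]).round(4))
E
```

```text
[-0.178  0.156  2.154  0.535  0.314 -2.336] [ 0.5166 -0.0122  0.082 ] [-3.138  0.579 -3.021] [ -0.2 -14.   -2.4]
chest frame [-0.174  -0.0034  0.082 ]
```

Request:
move_arm(
  increments=[
    [0.0042,-0.002,-0.0027,0],
    [0.0042,0,-0.0027,0],
    [0.0025,0,-0.0016,0],
    [0,0,0,0],
  ],
)

```text
time_s: 11.98
ee_pos: [0.5046, -0.0138, 0.082]
eef_rot: [-3.141, 0.578, -3.02]
force: [5.6, 7.7, -1.1]
grip_width: 0.0155
grip_force: 30.0
```

Request:
move_arm(
  increments=[
    [0.0017,0,-0.0011,0],
    [0.0017,0,-0.0011,0],
    [0,0,0,0],
  ],
)

```text
time_s: 12.35
ee_pos: [0.5014, -0.0142, 0.0819]
eef_rot: [-3.141, 0.579, -3.02]
force: [27.8, 11.9, -20.0]
grip_width: 0.0156
grip_force: 30.0
```

The drawer reached its stop, with 28 N on the wrist. I release it, go straight up, then check it with the camera.

Request:
move_arm(
  increments=[
    [0,0,0,0],
    [0,0,0,0],
    [0,0,0,0],
    [0,0,0,0],
    [-0.01,0,-0.0155,0],
    [-0.02,0,-0.031,0],
    [-0.02,0,-0.031,0],
    [-0.02,0,-0.031,0],
    [-0.02,0,-0.031,0],
    [-0.02,0,-0.031,0],
    [-0.02,0,-0.031,0],
    [-0.02,0,-0.031,0],
  ],
  grip=1,
)

```text
time_s: 13.85
ee_pos: [0.4988, -0.0149, 0.3596]
eef_rot: [-3.14, 0.578, -3.02]
force: [0.1, -0.1, -0.1]
grip_width: 0.0938
grip_force: 0.0
```

```bash
python3 - <<'E'
from h import *
o=telemetry.get_obs();print(o['qpos'].round(3),o['ee_pos'].round(4),o['eef_rot'].round(3),o['force'].round(1))
im=cams.camera("scene");cv2.imwrite("pics/scene2.png",im)
print([(d["centre"],d["conf"]) for d in nets.mark_of("scene","handle_grip")])
for d in (.17,.18): print(d,proj("scene",T(.689,.012,.12,np.array([-.018-d,0,.095]))))
E
```

```text
[-0.195 -0.226  1.814  0.201  1.008 -1.946] [ 0.4988 -0.0149  0.3596] [-3.14   0.578 -3.02 ] [ 0.1 -0.1 -0.1]
[([254.5, 218.4], 0.61)]
0.17 [[255.82819375 220.37098689]]
0.18 [[254.63888377 217.75915883]]
```

View pics/scene2.png

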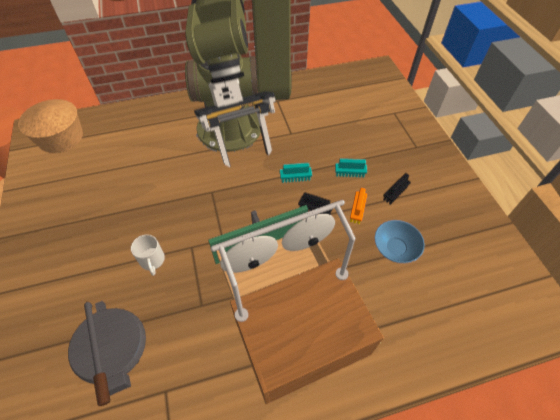

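The picture shows the green front pulled right out (handle at (254,218), as predicted for 0.18 m) and both lids hanging still. Now I straighten the hand by pushing against the inner reach limit.

Request:
move_arm(
  increments=[
    [0.046,0,-0.03,0],
    [0.046,0,-0.03,0],
    [0.046,0,-0.03,0],
    [0.046,0,-0.03,0],
    [0.046,0,-0.03,0],
    [0.046,0,-0.03,0],
  ],
)

```text
time_s: 14.7
ee_pos: [0.2477, -0.0719, 0.3709]
eef_rot: [3.116, 0.533, -3.041]
force: [-0.7, -0.2, -0.6]
grip_width: 0.0936
grip_force: 0.0
```

```bash
python3 -c "
from station import telemetry as t
o=t.get_obs();print(o['qpos'].round(3),o['ee_pos'].round(4),o['eef_rot'].round(3))"
```

```text
[-0.948 -0.789  2.081  0.47   1.585 -2.555] [ 0.2477 -0.0719  0.3709] [ 3.116  0.533 -3.041]
```

```bash
cat >> h.py <<'E'
def state():
    o=telemetry.get_obs();print(o['qpos'].round(3),o['ee_pos'].round(4),o['eef_rot'].round(3),"f",o['force'].round(1));return o
def tool(dw,turn=0):
    "world delta -> tool delta (tool turned by turn first)"
    o=telemetry.get_obs();r=R.from_euler("xyz",o['eef_rot'])*R.from_euler("z",turn);return r.inv().apply(dw).round(4)
E
python3 -c "
from h import *
print(tool([.152,.157,0]),tool([.152,.157,0],.8),tool([-.055,-.0066,0],.8))"
```

```text
[-0.1438  0.1388  0.0884] [-0.0006  0.1998  0.0884] [ 0.033  -0.0345 -0.0282]
```

Request:
move_arm(
  increments=[
    [-0.018,0.0174,0.011,0],
    [-0.018,0.0174,0.011,0],
    [-0.036,0.0347,0.022,0],
    [-0.036,0.0347,0.022,0],
    [-0.036,0.0347,0.022,0],
    [0,0,0,0.1],
    [0,0,0,0.17],
    [0,0,0,0.17],
    [0,0,0,0.17],
    [0,0,0,0.17],
    [0,0,0,0.02],
    [0,0,0,0],
  ],
)

```text
time_s: 16.2
ee_pos: [0.378, 0.0594, 0.3706]
eef_rot: [2.734, 0.343, 2.381]
force: [-0.6, -0.4, -0.0]
grip_width: 0.0943
grip_force: 0.0
```

```bash
python3 -c "
from h import *
state();print(tool([-.055,-.0066,0]),tool([0,0,.06]))"
```

```text
[ 0.011 -0.505  1.958  0.075  1.168 -0.882] [0.378  0.0594 0.3706] [2.734 0.343 2.381] f [-0.6 -0.4 -0. ]
[ 0.0333 -0.0345 -0.0278] [-0.0202  0.0224 -0.0519]
```

Request:
move_arm(
  increments=[
    [0.0333,-0.0345,-0.0278,0],
    [0.0333,-0.0345,-0.0278,0],
    [0.04,-0.042,-0.0105,0],
    [0.04,-0.042,-0.0105,0],
    [0.04,-0.042,-0.0105,0],
  ],
)

```text
time_s: 16.82
ee_pos: [0.2432, 0.0769, 0.3405]
eef_rot: [2.83, 0.294, 2.399]
force: [-0.6, -0.2, 0.2]
grip_width: 0.0938
grip_force: 0.0
```

```bash
python3 -c "
from h import *
state();print(tool([-.055,-.0066,0]),tool([0,0,.06]))"
```

```text
[ 0.214 -0.789  2.119 -0.049  1.39  -0.662] [0.2432 0.0769 0.3405] [2.83  0.294 2.399] f [-0.6 -0.2  0.2]
[ 0.0345 -0.0368 -0.0228] [-0.0174  0.0176 -0.0547]
```

Request:
move_arm(
  increments=[
    [0.04,-0.042,-0.005,0],
    [0.04,-0.042,-0.005,0],
    [0.04,-0.042,-0.005,0],
    [0.04,-0.042,-0.003,0],
    [0.04,-0.042,-0.003,0],
    [0.04,-0.042,0,0],
  ],
)

```text
time_s: 17.58
ee_pos: [0.0848, 0.148, 0.2758]
eef_rot: [2.921, 0.277, 2.407]
force: [0.1, 1.2, 0.3]
grip_width: 0.094
grip_force: 0.0
```

```bash
python3 -c "
from h import *
state();print(tool([-.055,-.0066,0]),tool([0,0,.06]))"
```

```text
[ 1.384 -0.789  2.247 -0.35   1.629  0.487] [0.0848 0.148  0.2758] [2.921 0.277 2.407] f [0.1 1.2 0.3]
[ 0.035  -0.0386 -0.0189] [-0.0164  0.0126 -0.0563]
```

```bash
cat > kin.py <<'E'
from h import *
from scipy.optimize import least_squares
D=[([1.144,.3,1.521,0,1.321],[.1936,.5148,.2055]),([.065,.738,.245,.001,2.15],[.6789,.0812,.4784]),([.069,.828,.237,.004,2.005],[.7388,.0888,.4196]),([.062,.678,.236,.016,1.958],[.7137,.0848,.5318]),([.062,.663,.236,.031,1.664],[.7804,.0935,.5759]),([-.128,.247,2.044,.437,.32],[.56,.0012,.079]),([-.178,.156,2.154,.535,.314],[.5166,-.0122,.082]),([-.195,-.226,1.814,.201,1.008],[.4988,-.0149,.3596]),([.011,-.505,1.958,.075,1.168],[.378,.0594,.3706]),([.214,-.789,2.119,-.049,1.39],[.2432,.0769,.3405]),([1.384,-.789,2.247,-.35,1.629],[.0848,.148,.2758])]
def fk(q,p):
    r0,h,a,b,c,o,k=p
    A=R.from_euler("z",q[0]);S=A*R.from_euler("y",q[1]);E=S*R.from_euler("y",q[2])
    F=E*R.from_euler("z",q[3]);W=F*R.from_euler("y",q[4])
    return A.apply([r0,o,h])+S.apply([0,0,a])+E.apply([k,0,b])+W.apply([0,0,c]),W
def f(p): return np.concatenate([fk(q,p)[0]-x for q,x in D])
s=least_squares(f,[0,.3,.4,.4,.25,.036,0])
if __name__=="__main__":
    print(s.x.round(4),np.abs(s.fun).max().round(4))
    p=s.x
    # at q3 = 2.5, plane: TCP r,z for tilts and q2
    for t in(.35,.1,0):
        for q2 in(-.7,-.4,-.1,.2):
            q5=np.pi-t-q2-2.5;P,W=fk([0,q2,2.5,0,q5],p);w=P-W.apply([0,0,p[4]])-[p[0],p[5],p[1]]
            print("tilt",t,"q2",q2,"q5",round(q5,2),"TCP r,z",P[[0,2]].round(3),"w",w[[0,2]].round(3))
E
python3 kin.py
```

```text
[-2.000e-04  2.213e-01  4.242e-01  4.477e-01  2.705e-01  3.660e-02
  4.100e-02] 0.0004
tilt 0.35 q2 -0.7 q5 0.99 TCP r,z [0.246 0.15 ] w [0.153 0.183]
tilt 0.35 q2 -0.4 q5 0.69 TCP r,z [0.293 0.096] w [0.201 0.129]
tilt 0.35 q2 -0.1 q5 0.39 TCP r,z [0.322 0.031] w [0.23  0.064]
tilt 0.35 q2 0.2 q5 0.09 TCP r,z [ 0.331 -0.039] w [ 0.239 -0.007]
tilt 0.1 q2 -0.7 q5 1.24 TCP r,z [0.18  0.135] w [0.153 0.183]
tilt 0.1 q2 -0.4 q5 0.94 TCP r,z [0.227 0.081] w [0.201 0.129]
tilt 0.1 q2 -0.1 q5 0.64 TCP r,z [0.257 0.016] w [0.23  0.064]
tilt 0.1 q2 0.2 q5 0.34 TCP r,z [ 0.265 -0.054] w [ 0.239 -0.007]
tilt 0 q2 -0.7 q5 1.34 TCP r,z [0.153 0.134] w [0.153 0.183]
tilt 0 q2 -0.4 q5 1.04 TCP r,z [0.2  0.08] w [0.201 0.129]
tilt 0 q2 -0.1 q5 0.74 TCP r,z [0.23  0.015] w [0.23  0.064]
tilt 0 q2 0.2 q5 0.44 TCP r,z [ 0.238 -0.056] w [ 0.239 -0.007]
```

```bash
cat > sim.py <<'E'
from kin import *
p=s.x;LO=np.array([-3.03,-.785,.235,-1.04,0.005,-2.55]);HI=np.array([3.03,2.21,2.515,4.18,3.07,2.55])
def full(q):
    P,W=fk(q,p);return P,W*R.from_euler("z",q[5]+CO)
CO=0
o=telemetry.get_obs();qn=o['qpos'];Rn=R.from_euler("xyz",o['eef_rot'])
CO=(full(qn)[1].inv()*Rn).as_rotvec()
CO=CO[2]
def step(q,inc,rho=.63):
    P,W=full(q);tp=P+W.apply(inc[:3]);tr=W*R.from_euler("z",inc[3])
    def g(x):
        a,b=full(x);return np.concatenate([a-tp,rho*(tr.inv()*b).as_rotvec(),.003*(x-q)])
    return least_squares(g,np.clip(q,LO+1e-6,HI-1e-6),bounds=(LO,HI)).x
def tv(q): return full(q)[1].apply([0,0,1])[:2]
def wpush(q,dw,n,turn=0):
    for _ in range(n):
        W=full(q)[1];q=step(q,[*W.inv().apply(dw),turn])
    return q
E
python3 - <<'E'
from sim import *
print(CO,full(qn)[0],o['ee_pos'],tv(qn))
q=np.array([.011,-.505,1.958,.075,1.168,-.882])
for i in [[.0333,-.0345,-.0278,0]]*2+[[.04,-.042,-.0105,0]]*3: q=step(q,i)
print(q.round(3),full(q)[0].round(3),tv(q))
for i in [[.04,-.042,-.004,0]]*6: q=step(q,i)
print(q.round(3),full(q)[0].round(3),tv(q))
# plan: solve q for TCP near inner limit, same orientation, then push
W0=Rn
for (x,y,z) in((.31,.08,.12),(.31,.05,.12),(.31,.1,.12)):
    tgt=np.array([x,y,z])
    g=lambda v:np.concatenate([full(v)[0]-tgt,.63*(W0.inv()*full(v)[1]).as_rotvec()])
    q=least_squares(g,np.clip([.1,-.4,2.4,0,.7,-.8],LO,HI),bounds=(LO,HI)).x
    print("start",q.round(2),full(q)[0].round(3),tv(q).round(3))
    for k in range(5):
        q=wpush(q,np.array([-.84,-.1,-.54])*.06,3);print(q.round(2),full(q)[0].round(3),tv(q).round(3))
E
```

```text
1.5707963267948961 [0.084761   0.14805242 0.27594712] [0.08482124 0.14799024 0.27583085] [ 0.34484935 -0.0162711 ]
[ 0.192 -0.785  2.117 -0.037  1.385 -0.687] [0.246 0.075 0.341] [0.41125164 0.04294598]
[ 2.025 -0.692  2.291 -0.329  1.727  1.139] [-0.011  0.135  0.243] [ 0.36716368 -0.02342708]
start [ 0.21 -0.35  2.41 -0.13  0.75 -0.57] [0.31 0.08 0.12] [ 0.345 -0.016]
[ 0.5  -0.37  2.51 -0.26  0.78 -0.2 ] [0.236 0.114 0.079] [ 0.286 -0.051]
[ 1.07 -0.12  2.51 -0.39  0.76  0.51] [0.14  0.184 0.025] [ 0.242 -0.109]
[ 1.73  0.3   2.5  -0.42  0.55  1.27] [-0.009  0.193 -0.069] [ 0.24  -0.127]
[ 2.27  0.71  2.27 -0.25  0.42  1.66] [-0.161  0.175 -0.166] [ 0.24  -0.127]
[ 2.58  1.02  1.9  -0.04  0.5   1.77] [-0.312  0.157 -0.263] [ 0.24  -0.127]
start [ 0.08 -0.38  2.43 -0.06  0.75 -0.75] [0.31 0.05 0.12] [ 0.345 -0.016]
[ 0.22 -0.43  2.51 -0.14  0.8  -0.56] [0.254 0.068 0.091] [ 0.273 -0.04 ]
[ 0.6  -0.33  2.51 -0.25  0.85 -0.1 ] [0.202 0.123 0.066] [ 0.197 -0.087]
[ 1.22 -0.02  2.51 -0.31  0.75  0.6 ] [ 0.09   0.189 -0.   ] [ 0.167 -0.142]
[ 1.87  0.41  2.47 -0.26  0.47  1.27] [-0.062  0.182 -0.097] [ 0.167 -0.149]
[ 2.36  0.79  2.2  -0.03  0.37  1.54] [-0.213  0.164 -0.194] [ 0.167 -0.149]
start [ 0.3  -0.33  2.39 -0.17  0.75 -0.46] [0.31 0.1  0.12] [ 0.345 -0.016]
[ 0.65 -0.31  2.51 -0.33  0.76  0.  ] [0.223 0.139 0.07 ] [ 0.296 -0.054]
[ 1.28 -0.    2.51 -0.46  0.71  0.79] [0.104 0.201 0.   ] [ 0.269 -0.107]
[ 1.92  0.44  2.46 -0.46  0.5   1.5 ] [-0.048  0.192 -0.097] [ 0.269 -0.113]
[ 2.39  0.81  2.17 -0.24  0.45  1.77] [-0.199  0.174 -0.194] [ 0.269 -0.113]
[ 2.65  1.11  1.76 -0.05  0.57  1.84] [-0.35   0.156 -0.291] [ 0.269 -0.113]
```

```bash
cat > greedy.py <<'E'
from sim import *
def plan(q,home,n,seed=0,rmin=.0,floor=.08,wp=2.,K=60):
    rng=np.random.default_rng(seed);rows=[]
    for k in range(n):
        W=full(q)[1];best=None
        C=rng.normal(size=(K,3));C/=np.linalg.norm(C,axis=1)[:,None];C*=rng.choice([.03,.06],K)[:,None]
        for c in C:
            inc=np.append(W.inv().apply(c),0).round(3);x=step(q,inc);P=full(x)[0]
            J=np.linalg.norm(tv(x))+wp*np.sum((P-home)**2)*10+(10*max(0,floor-P[2]))+.02*np.abs(x[0]-q[0])+5*max(0,.02-min(x[1]+.79,2.55-abs(x[5])))
            if best is None or J<best[0]: best=(J,inc,x)
        q=best[2];rows.append(best[1].tolist())
    return q,rows
E
python3 - <<'E'
from greedy import *
tgt=np.array([.31,.05,.14]);W0=Rn
g=lambda v:np.concatenate([full(v)[0]-tgt,.63*(W0.inv()*full(v)[1]).as_rotvec()])
q0=least_squares(g,np.clip([.1,-.4,2.4,0,.7,-.8],LO,HI),bounds=(LO,HI)).x
print("start",q0.round(2),W0.inv().apply(tgt-o['ee_pos']).round(4))
for home in((.27,.04,.12),(.24,.03,.12)):
    q,r=plan(q0,np.array(home),18);print(home,q.round(2),full(q)[0].round(3),tv(q).round(3))
E
```

```text
start [ 0.08 -0.43  2.4  -0.06  0.82 -0.75] [-0.1868  0.0337  0.2067]
(0.27, 0.04, 0.12) [ 0.13 -0.45  2.41 -0.09  0.97 -0.69] [0.268 0.051 0.134] [ 0.222 -0.046]
(0.24, 0.03, 0.12) [ 0.04 -0.43  2.4  -0.06  1.02 -0.79] [0.256 0.034 0.125] [ 0.142 -0.041]
```

Request:
move_arm(
  increments=[
    [-0.0234,0.0042,0.0258,0],
    [-0.0234,0.0042,0.0258,0],
    [-0.0234,0.0042,0.0258,0],
    [-0.0234,0.0042,0.0258,0],
    [-0.0234,0.0042,0.0258,0],
    [-0.0234,0.0042,0.0258,0],
    [-0.0234,0.0042,0.0258,0],
    [-0.0234,0.0042,0.0258,0],
    [0,0,0,-0.16],
    [0,0,0,-0.16],
    [0,0,0,-0.16],
    [0,0,0,-0.16],
    [0,0,0,-0.16],
  ],
)

```text
time_s: 19.2
ee_pos: [0.3106, 0.0616, 0.1418]
eef_rot: [-3.078, 0.345, -3.03]
force: [-0.3, 0.4, 0.8]
grip_width: 0.0942
grip_force: 0.0
```

```bash
python3 - <<'E'
from greedy import *
state();print(tv(qn))
for home in((.24,.03,.12),(.22,.03,.11)):
    q,r=plan(qn,np.array(home),18);print(home,q.round(2),full(q)[0].round(3),tv(q).round(3));print(r)
E
```

```text
[ 0.144 -0.411  2.387 -0.102  0.825 -1.471] [0.3106 0.0616 0.1418] [-3.078  0.345 -3.03 ] f [-0.3  0.4  0.8]
[ 0.34247079 -0.02560198]
(0.24, 0.03, 0.12) [ 0.09 -0.42  2.4  -0.09  1.03 -1.53] [0.254 0.04  0.125] [ 0.141 -0.062]
[[0.059, -0.006, -0.011, 0.0], [0.052, -0.008, 0.028, 0.0], [0.016, -0.017, 0.018, 0.0], [0.059, -0.011, 0.002, 0.0], [0.049, -0.01, 0.033, 0.0], [0.04, 0.017, 0.041, 0.0], [0.026, 0.015, 0.004, 0.0], [0.049, -0.022, 0.026, 0.0], [0.028, -0.01, 0.006, 0.0], [-0.027, -0.002, -0.013, 0.0], [0.012, 0.027, 0.0, 0.0], [-0.016, -0.025, -0.004, 0.0], [0.026, 0.014, 0.003, 0.0], [0.048, -0.014, 0.034, 0.0], [-0.029, 0.007, -0.003, 0.0], [-0.011, -0.007, -0.027, 0.0], [0.022, 0.002, 0.02, 0.0], [-0.027, 0.012, -0.003, 0.0]]
(0.22, 0.03, 0.11) [ 0.04 -0.38  2.42 -0.1   1.05 -1.56] [0.235 0.022 0.106] [ 0.056 -0.088]
[[0.059, -0.006, -0.011, 0.0], [0.052, -0.008, 0.028, 0.0], [0.03, -0.001, 0.001, 0.0], [0.051, -0.002, 0.032, 0.0], [0.047, -0.034, 0.015, 0.0], [0.053, -0.011, 0.027, 0.0], [0.021, 0.01, 0.019, 0.0], [0.015, -0.005, 0.026, 0.0], [0.058, 0.009, 0.015, 0.0], [0.006, -0.004, 0.029, 0.0], [0.058, -0.001, 0.016, 0.0], [0.02, -0.003, 0.022, 0.0], [0.054, -0.013, 0.023, 0.0], [0.045, -0.014, 0.038, 0.0], [-0.029, 0.006, -0.005, 0.0], [-0.005, 0.021, -0.021, 0.0], [0.02, -0.02, 0.01, 0.0], [-0.028, -0.004, 0.011, 0.0]]
```

Request:
move_arm(
  increments=[
    [0.059,-0.006,-0.011,0],
    [0.052,-0.008,0.028,0],
    [0.03,-0.001,0.001,0],
    [0.051,-0.002,0.032,0],
    [0.047,-0.034,0.015,0],
    [0.053,-0.011,0.027,0],
    [0.021,0.01,0.019,0],
  ],
)

```text
time_s: 20.08
ee_pos: [0.2186, 0.0287, 0.1172]
eef_rot: [-3.063, 0.198, -3.052]
force: [0.3, 0.7, -0.3]
grip_width: 0.094
grip_force: 0.0
```

```bash
python3 - <<'E'
from greedy import *
state();print(tv(qn))
for home in((.22,.03,.11),(.2,.02,.11)):
    q,r=plan(qn,np.array(home),12);print(home,q.round(2),full(q)[0].round(3),tv(q).round(3));print(r)
E
```

```text
[ 0.052 -0.608  2.519 -0.083  1.032 -1.566] [0.2186 0.0287 0.1172] [-3.063  0.198 -3.052] f [ 0.3  0.7 -0.3]
[ 0.20250334 -0.06050611]
(0.22, 0.03, 0.11) [ 0.11 -0.49  2.45 -0.1   1.12 -1.5 ] [0.211 0.037 0.119] [ 0.07  -0.079]
[[0.02, -0.006, 0.022, 0.0], [0.047, -0.007, 0.037, 0.0], [0.029, -0.002, 0.006, 0.0], [0.045, -0.002, 0.04, 0.0], [0.03, 0.0, 0.001, 0.0], [0.048, -0.012, 0.034, 0.0], [-0.018, 0.017, -0.017, 0.0], [0.019, 0.008, -0.022, 0.0], [-0.024, -0.004, 0.017, 0.0], [0.024, -0.001, 0.018, 0.0], [-0.025, -0.013, -0.01, 0.0], [0.016, 0.019, -0.017, 0.0]]
(0.2, 0.02, 0.11) [ 0.02 -0.54  2.51 -0.1   1.16 -1.58] [0.18  0.015 0.101] [ 0.011 -0.093]
[[0.057, 0.001, 0.017, 0.0], [0.046, -0.007, 0.037, 0.0], [0.013, -0.017, 0.021, 0.0], [0.045, -0.002, 0.04, 0.0], [0.043, -0.009, 0.041, 0.0], [0.028, -0.007, 0.006, 0.0], [0.025, 0.015, 0.008, 0.0], [-0.019, 0.005, -0.023, 0.0], [0.022, -0.004, 0.02, 0.0], [0.024, -0.001, 0.018, 0.0], [0.019, -0.008, 0.021, 0.0], [0.028, -0.001, 0.01, 0.0]]
```

Request:
move_arm(
  increments=[
    [0.02,-0.006,0.022,0],
    [0.047,-0.007,0.037,0],
    [0.029,-0.002,0.006,0],
    [0.045,-0.002,0.04,0],
    [0.03,0,0.001,0],
  ],
)

```text
time_s: 20.7
ee_pos: [0.2048, 0.0208, 0.0951]
eef_rot: [-3.057, 0.085, -3.057]
force: [-0.7, -0.6, -0.3]
grip_width: 0.0937
grip_force: 0.0
```

```bash
python3 - <<'E'
from greedy import *
state();t=tv(qn);print(t,"brush x,y tilt",t@[.847,-.531],t@[.531,.847])
print("up/out",tool([.1,0,.13]))
E
```

```text
[ 0.027 -0.507  2.519 -0.092  1.041 -1.582] [0.2048 0.0208 0.0951] [-3.057  0.085 -3.057] f [-0.7 -0.6 -0.3]
[ 0.09106262 -0.07656977] brush x,y tilt 0.11778859012299005 -0.016500343638408348
up/out [-0.1103 -0.0186 -0.12  ]
```

Request:
move_arm(
  increments=[
    [-0.02,0,-0.01,0.13],
    [0,0,0,0.13],
    [0,0,0,0.13],
    [0,0,0,0.13],
    [0,0,0,0.12],
    [-0.028,-0.03,-0.004,0],
    [-0.028,-0.03,-0.004,0],
    [-0.028,-0.03,-0.004,0],
    [-0.028,-0.03,-0.004,0],
  ],
)

```text
time_s: 21.82
ee_pos: [0.2532, -0.1374, 0.1392]
eef_rot: [-3.129, 0.123, 2.583]
force: [1.3, 0.5, 0.4]
grip_width: 0.0942
grip_force: 0.0
```

```bash
python3 - <<'E'
from greedy import *
state();t=tv(qn);print(t)
for home in((.19,-.13,.11),(.17,-.11,.11)):
    q,r=plan(qn,np.array(home),10);print(home,q.round(2),full(q)[0].round(3),tv(q).round(3));print(r)
E
```

```text
[-0.619 -0.344  2.317 -0.006  1.045 -1.628] [ 0.2532 -0.1374  0.1392] [-3.129  0.123  2.583] f [1.3 0.5 0.4]
[ 0.09711166 -0.07584113]
(0.19, -0.13, 0.11) [-0.71 -0.4   2.44 -0.01  1.06 -1.72] [ 0.194 -0.121  0.102] [ 0.026 -0.03 ]
[[0.054, -0.02, 0.016, 0.0], [0.042, -0.011, 0.042, 0.0], [-0.022, -0.002, -0.021, 0.0], [0.027, 0.01, -0.008, 0.0], [0.046, -0.0, 0.039, 0.0], [0.048, 0.009, 0.035, 0.0], [0.028, -0.003, 0.009, 0.0], [-0.028, 0.003, -0.01, 0.0], [-0.013, -0.021, -0.017, 0.0], [0.008, 0.02, 0.021, 0.0]]
(0.17, -0.11, 0.11) [-0.77 -0.43  2.46 -0.01  1.1  -1.78] [ 0.172 -0.121  0.099] [-0.002 -0.012]
[[0.054, -0.02, 0.016, 0.0], [0.059, -0.009, 0.001, 0.0], [0.036, 0.016, 0.045, 0.0], [0.01, -0.01, 0.026, 0.0], [0.057, -0.004, 0.017, 0.0], [0.047, 0.009, 0.036, 0.0], [0.018, -0.003, 0.023, 0.0], [-0.028, 0.003, -0.01, 0.0], [0.028, 0.002, -0.01, 0.0], [-0.023, -0.01, 0.016, 0.0]]
```

Request:
move_arm(
  increments=[
    [0.054,-0.02,0.016,0],
    [0.059,-0.009,0.001,0],
    [0.036,0.016,0.045,0],
    [0.01,-0.01,0.026,0],
    [0.057,-0.004,0.017,0],
    [0.047,0.009,0.036,0],
    [0.018,-0.003,0.023,0],
  ],
)

```text
time_s: 22.7
ee_pos: [0.1545, -0.0976, 0.0968]
eef_rot: [-3.128, 0.002, 2.583]
force: [0.3, -0.7, -0.2]
grip_width: 0.0939
grip_force: 0.0
```

```bash
python3 - <<'E'
from greedy import *
state();print(tv(qn))
print(tool(np.array([.495,.332,.21])-o['ee_pos']))
E
```

```text
[-0.746 -0.526  2.519 -0.014  1.144 -1.752] [ 0.1545 -0.0976  0.0968] [-3.128e+00  2.000e-03  2.583e+00] f [ 0.3 -0.7 -0.2]
[-0.00535401 -0.01227143]
[-0.0612  0.5432 -0.1203]
```

Request:
move_arm(
  increments=[
    [-0.01,0.01,-0.05,0],
    [-0.01,0.01,-0.05,0],
    [-0.0037,0.03,-0.02,0],
    [-0.0037,0.03,0,0],
    [-0.0037,0.03,0,0],
    [-0.0037,0.03,0,0],
    [-0.0037,0.056,0,0],
    [-0.0037,0.056,0,0],
    [-0.0037,0.056,0,0],
    [-0.0037,0.056,0,0],
    [-0.0037,0.056,0,0],
    [-0.0037,0.056,0,0],
    [-0.0037,0.056,0,0],
    [0,0.01,0,0],
    [0,0,0,0],
  ],
)

```text
time_s: 24.58
ee_pos: [0.4949, 0.3301, 0.2084]
eef_rot: [-3.126, 0.002, 2.581]
force: [0.3, 0.7, 0.5]
grip_width: 0.0941
grip_force: 0.0
```

```bash
python3 - <<'E'
from h import *
o=state();print(tool(np.array([.4946,.3319,.05])-o['ee_pos']))
for c,(r0,r1,c0,c1) in dict(scene=(150,260,300,420),top=(190,280,130,250)).items():
    im=cams.camera(c);cv2.imwrite(f"pics/{c}3.png",im)
    print(c,[(d["centre"],round(d["conf"],2)) for d in nets.mark_of(c,"brush_grip")],proj(c,[.4946,.3319,.056]))
E
```

```text
[ 0.531  0.407  1.371 -0.009  1.377 -0.478] [0.4949 0.3301 0.2084] [-3.126e+00  2.000e-03  2.581e+00] f [0.3 0.7 0.5]
[0.0015 0.0038 0.1584]
scene [([355.1, 161.5], 0.84), ([356.0, 205.3], 0.75), ([295.8, 166.8], 0.7), ([314.4, 199.2], 0.66), ([395.8, 184.2], 0.64)] [[360.26214167 200.53915065]]
top [([236.4, 297.8], 0.94), ([230.9, 248.4], 0.91), ([131.1, 247.7], 0.63), ([187.0, 235.4], 0.47)] [[185.05746129 232.70252754]]
```

```bash
python3 - <<'E'
from h import *
out=[]
for c,(u,v) in dict(scene=(359,204),top=(188,234)).items():
    im=cv2.imread(f"pics/{c}0.png")[v-25:v+25,u-25:u+25];b=cv2.resize(im,None,fx=8,fy=8,interpolation=cv2.INTER_CUBIC)
    for B,col in zip(BR,((255,0,0),(0,255,0))):
        for z in (B[:,2].min(),B[:,2].max()):
            P=T(.4946,.3319,-.558,B[B[:,2]==z][[0,1,3,2]]);q=((proj(c,P)-[u-25,v-25]+.5)*8).astype(np.int32)
            cv2.polylines(b,[q],True,col,1)
    out.append(b)
cv2.imwrite("pics/ov.png",np.hstack(out))
E
```

```text
(no output)
```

View pics/ov.png

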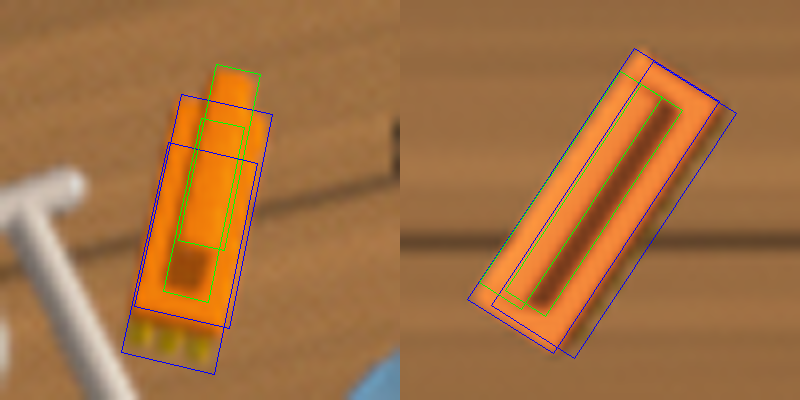

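The overlay sits well on the orange brush in both views (scene crop centre (195,210), top crop (600,205)). It may be 1-2 mm off in y, and the TCP is above it. I descend and pinch.

Request:
move_arm(
  increments=[
    [0,0.0005,0.03,0],
    [0,0.0005,0.04,0],
    [0,0,0.04,0],
    [0,0,0.035,0],
    [0,0,0.0225,0],
    [0,0,0,0],
  ],
)

```text
time_s: 25.52
ee_pos: [0.494, 0.328, 0.0418]
eef_rot: [-3.126, 0.002, 2.58]
force: [0.3, 0.5, 1.2]
grip_width: 0.094
grip_force: 0.0
```

Request:
move_arm(
  increments=[
    [0,0,0,0],
    [0,0,0,0],
    [0,0,0,0],
    [0,0,0,0],
    [0,0,0,0],
    [0,0,0,0],
    [0,0,0,0],
    [0,0,0,0],
    [0,0,0,0],
    [0,0,0,0],
  ],
  grip=0,
  force=15,
)

```text
time_s: 26.78
ee_pos: [0.4948, 0.3289, 0.0426]
eef_rot: [-3.129, 0.003, 2.58]
force: [1.0, 0.6, -0.6]
grip_width: 0.0179
grip_force: 15.0
```

Request:
move_arm(
  increments=[
    [0,0,-0.015,0],
    [0,0,-0.035,0],
    [0,0,-0.05,0],
    [0,0,-0.05,0],
    [0,0,-0.05,0],
    [0,0,0,-0.136],
    [0,0,0,-0.136],
    [0,0,0,-0.136],
    [0,0,0,-0.136],
    [0,0,0,-0.136],
    [-0.0096,-0.042,0,0],
    [-0.0096,-0.042,0,0],
    [-0.0096,-0.042,0,0],
    [-0.0096,-0.042,0,0],
    [-0.0096,-0.042,0,0],
    [-0.0096,-0.042,0,0],
    [-0.0096,-0.042,0,0],
    [-0.0096,-0.042,0,0],
    [0,0,0,0],
    [0,0,0,0],
  ],
)

```text
time_s: 29.28
ee_pos: [0.6113, 0.0072, 0.2466]
eef_rot: [-3.13, -0.006, -3.023]
force: [-0.2, 0.2, -1.3]
grip_width: 0.018
grip_force: 15.0
```

```bash
python3 - <<'E'
from h import *
o=state();print("chest frame",R.from_euler("z",-.12).apply(o['ee_pos']-[.689,.012,0]).round(4),o['grip_width'],o['grip_force'])
t=T(.689,.012,.12,np.array([-.078,0,.0646]));print(t,tool(t-o['ee_pos']))
out=[]
for n,(r0,r1,c0,c1) in dict(scene=(140,300,190,350),top=(110,270,220,380)).items():
    im=cams.camera(n);cv2.imwrite(f"pics/{n}4.png",im);out.append(cv2.resize(im[r0:r1,c0:c1],None,fx=2.5,fy=2.5,interpolation=cv2.INTER_CUBIC))
cv2.imwrite("pics/crop4.png",np.hstack(out))
for c,oo,a in(("scene",(190,140),0),("top",(220,110),400)):
    for P in((-.158,.148,.137),(-.158,-.148,.137),(-.144,.13,.022),(.0,0,.022)): print(c,P,((proj(c,T(.689,.012,.12,np.array(P)))[0]-oo)*2.5+[a,0]).round())
E
```

```text
[-0.042  0.417  1.269 -0.013  1.46  -1.73 ] [0.6113 0.0072 0.2466] [-3.13  -0.006 -3.023] f [-0.2  0.2 -1.3]
chest frame [-0.0777  0.0046  0.2466] 0.018005463041856656 14.991454929113388
[0.61156093 0.00266245 0.0646    ] [-0.0008 -0.0024  0.1821]
scene (-0.158, 0.148, 0.137) [291. 160.]
scene (-0.158, -0.148, 0.137) [ 45. 245.]
scene (-0.144, 0.13, 0.022) [278. 226.]
scene (0.0, 0, 0.022) [226. 364.]
top (-0.158, 0.148, 0.137) [473. 280.]
top (-0.158, -0.148, 0.137) [742. 248.]
top (-0.144, 0.13, 0.022) [493. 280.]
top (0.0, 0, 0.022) [585. 152.]
```

View pics/crop4.png

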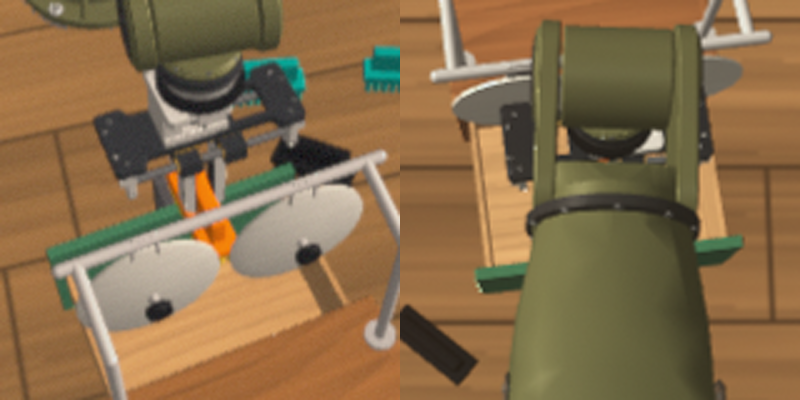

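```bash
python3 - <<'E'
from h import *
for dx in(0,.04,.05,.06,.07):
    for z in (.517,.56): print(dx,z,((proj("top",[.611+dx*.993,.007+dx*.12,z])[0]-[220,110])*2.5+[400,0]).round(), ((proj("scene",[.611+dx*.993,.007+dx*.12,z])[0]-[190,140])*2.5).round())
E
```

```text
0 0.517 [622.  78.] [192.   9.]
0 0.56 [627.  57.] [190. -32.]
0.04 0.517 [614.  26.] [212.  45.]
0.04 0.56 [619.   1.] [211.   4.]
0.05 0.517 [613.  13.] [217.  55.]
0.05 0.56 [617. -12.] [217.  14.]
0.06 0.517 [611.  -0.] [222.  64.]
0.06 0.56 [615. -26.] [222.  23.]
0.07 0.517 [609. -13.] [227.  74.]
0.07 0.56 [613. -39.] [228.  33.]
```

Drawer is out, with the front's top corners in the top crop at about (477,285) and (742,240), as predicted. The brush hangs over its floor, and wrist clearance to the lids is about 27 mm. I lower it.

Request:
move_arm(
  increments=[
    [0,-0.0024,0.025,0],
    [0,0,0.035,0],
    [0,0,0.035,0],
    [0,0,0.035,0],
    [0,0,0.03,0],
    [0,0,0.013,0],
    [0,0,0,0],
  ],
)

```text
time_s: 30.25
ee_pos: [0.6109, 0.0028, 0.0732]
eef_rot: [-3.13, -0.007, -3.023]
force: [0.0, 0.1, -0.8]
grip_width: 0.0179
grip_force: 15.0
```

Request:
move_arm(
  increments=[
    [0,0,0.0035,0],
    [0,0,0.0025,0],
    [0,0,0.0015,0],
    [0,0,0,0],
  ],
)

```text
time_s: 30.75
ee_pos: [0.611, 0.0021, 0.0658]
eef_rot: [-3.13, -0.006, -3.023]
force: [0.3, 0.2, -0.9]
grip_width: 0.0181
grip_force: 15.0
```

Request:
move_arm(
  increments=[
    [0,0,0.0015,0],
    [0,0,0,0],
  ],
)

```text
time_s: 31.0
ee_pos: [0.6112, 0.0021, 0.0646]
eef_rot: [-3.129, -0.005, -3.023]
force: [-0.5, 0.8, 3.4]
grip_width: 0.0181
grip_force: 15.0
```

Request:
move_arm(
  increments=[
    [0,0,0.001,0],
    [0,0,0,0],
  ],
)

```text
time_s: 31.25
ee_pos: [0.6118, 0.0022, 0.0645]
eef_rot: [-3.129, -0.004, -3.023]
force: [-1.8, 0.2, 10.7]
grip_width: 0.0178
grip_force: 15.0
```

Contact with the floor (11 N). I open, go straight up and back off.

Request:
move_arm(
  increments=[
    [0,0,0,0],
    [0,0,0,0],
    [0,0,0,0],
    [0,0,0,0],
    [0,0,0,0],
    [0,0,-0.01,0],
    [0,0,-0.03,0],
    [0,0,-0.05,0],
    [0,0,-0.05,0],
    [0,0,-0.05,0],
    [0,0,-0.05,0],
    [0.05,0,0,0],
    [0.05,0,0,0],
    [0.05,0,0,0],
    [0.05,0,0,0],
    [0,0,0,0],
  ],
  grip=0.55,
)

```text
time_s: 33.25
ee_pos: [0.4116, -0.0185, 0.3059]
eef_rot: [-3.129, -0.003, -3.024]
force: [0.9, 0.7, 0.7]
grip_width: 0.0521
grip_force: 0.0
```

```bash
python3 - <<'E'
from h import *
o=state()
out=[]
for n,(r0,r1,c0,c1) in dict(scene=(140,300,190,350),top=(110,270,220,380)).items():
    im=cams.camera(n);cv2.imwrite(f"pics/{n}5.png",im);out.append(cv2.resize(im[r0:r1,c0:c1],None,fx=2.5,fy=2.5,interpolation=cv2.INTER_CUBIC))
cv2.imwrite("pics/crop5.png",np.hstack(out))
for c,oo,a in(("scene",(190,140),0),("top",(220,110),400)):
    print(c,[d["centre"] for d in nets.mark_of(c,"cup")][:1],[d["centre"] for d in nets.mark_of(c,"dish")][:1])
    for P in((-.078,0,.092),(-.133,0,.05),(-.023,0,.05)): print(c,P,((proj(c,T(.689,.012,.12,np.array(P)))[0]-oo)*2.5+[a,0]).round())
E
```

```text
[-0.125 -0.079  1.71  -0.013  1.511 -1.813] [ 0.4116 -0.0185  0.3059] [-3.129e+00 -3.000e-03 -3.024e+00] f [0.9 0.7 0.7]
scene [] [[396.4, 249.3]]
scene (-0.078, 0, 0.092) [199. 278.]
scene (-0.133, 0, 0.05) [183. 257.]
scene (-0.023, 0, 0.05) [218. 336.]
top [[408.4, 237.8]] [[168.7, 183.5]]
top (-0.078, 0, 0.092) [596. 201.]
top (-0.133, 0, 0.05) [600. 254.]
top (-0.023, 0, 0.05) [588. 164.]
```

View pics/crop5.png

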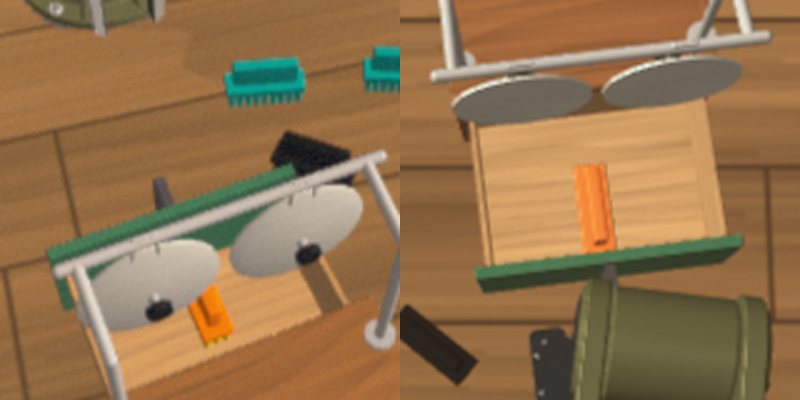

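The brush lies bristles down on the drawer floor, at top crop (595,207) and scene crop (212,315). The drawer is fully out, the lids hang as before, the cup and dish are where they were, and the robot is clear.

```bash
python3 -c "
from station import hand_in
print(hand_in())"
```

```text
the job is handed in; nothing more can be done
None
```

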